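Hang the slide carrier on the drying hook

TASK

Take the oak slide carrier out of its slip case, where only its brass handle can be reached, stand it upright in the open jaws of the vise, right down on the slot floor, and let go. Then take it up again, best by the wooden frame beside the handle so that the handle is free, and hang it by the handle on the arm of the hook stand, left hanging still. Leave the pin jar, glass plate, burnisher and pincer where they are.

Things in the scene. Friction and masses are not known exactly. Their poses are not given: they have to be found in the camera images.
- carrier: Oak frame with two amber panes, 14 mm thick (x), 180 wide (y), 94 high (z); brass handle in the frame's plane on the middle of its top edge. Origin: underside centre. Handle bar 10 mm thick, legs at y = -27 and 27, level top bar y -14 to 14; opening below it 44 wide, from z = 94 to 137. Top edge free 32 to 90 mm either side of the middle. Same both ways round; 0.22 kg. Starts in the slip case.
- carrier_bar (a point): The centre of the carrier handle's level top bar, 142 mm above the carrier's origin; axes as the carrier's.
- slip_case: Dark wooden open-topped case with brass corners, fixed: 36 mm (x) by 202 mm (y), inside 24 by 190, inner floor 8 and rim 112 mm above the origin (centre of underside). The carrier's frame stands wholly inside, its top edge 10 mm below the rim; only the handle sticks out, bar centre 38 mm above the rim.
- vise: Dark cast-iron bench vise, bolted down, jaws fixed open. Origin: centre of underside. The slot between the jaws runs along y: 24 mm wide (x), centred on the origin, 90 long, ends open; slot floor 50 and jaw tops 90 mm above the origin. 130 mm long in x; screw and crossbar stick out to x = -91 mm, 36 mm high.
- vise_seat (a point): The middle of the vise's slot floor, 50 mm above the bench; axes as the vise's (x across the slot, y along it).
- hook_stand: Fixed stand: wooden foot 140 x 120 x 18 mm, dark post 18 mm thick at x = 50, 246 high with its brass ball, and a round steel hook arm 10 mm thick: level along x, centre line 220 mm above the bench, from the post to x = -45, then sloping up to the tip (top 239 mm high, foremost point x = -65). It points to the stand's -x. Origin: on the bench below the hanging place.
- hook_seat (a point): The hanging place on the hook arm: the top of the level arm, 225 mm above the bench, 50 mm out from the post; axes as the stand's (arm points to -x).
- pin_jar: Bystander: squat clear glass jar with brass lid, 72 mm wide, 60 mm high. Origin: centre of its underside.
- cover_plate: Bystander: square greenish glass plate 83 by 83 by 4 mm lying flat. Origin: centre of its underside.
- burnisher: Bystander: burnishing tool 165 mm long (along x), wooden handle and bronze tip, lying flat, 18 mm high. Origin: on its underside near the middle.
- pincer: Bystander: steel slide-clip pincer 130 mm long (along x), lying flat, 12 mm high. Origin: on its underside at the middle.

How it is judged (in metres and radians):
On the way:
1. Carrier stands in the vise slot, let go, at rest 0.3 s: underside within 6 mm of the slot floor, within 25 mm of the slot's middle along it, within 0.2 rad of upright and of the slot's direction (x of carrier in the frame of vise_seat between -0.012 and 0.012 m and y of carrier in the frame of vise_seat between -0.025 and 0.025 m and z of carrier in the frame of vise_seat between -0.006 and 0.006 m and angle between carrier's own z axis and vertical below 0.2 rad and angle between the x axis of carrier and the x axis of vise, either way round below 0.2 rad and contact force between the fingers and carrier below 0.1 N and linear speed of carrier below 0.02 m/s), for 0.3 s.
At the end, for the whole second after the job is handed in: Hung on the hook arm: bar centre 50 mm tipwards to 42 mm postwards of the hanging place, within 22 mm sideways of it, 5 mm below to 20 mm above the arm top; within 0.25 rad of upright, carried by the hook, untouched by the robot, nearly still (below 0.04 m/s and 0.5 rad/s) (x of carrier_bar in the frame of hook_seat between -0.05 and 0.042 m and y of carrier_bar in the frame of hook_seat between -0.022 and 0.022 m and z of carrier_bar in the frame of hook_seat between -0.005 and 0.02 m and angle between carrier's own z axis and vertical below 0.25 rad and contact force between carrier and hook_stand above 0.6 N and contact force between each of the arm, the fingers and carrier below 0.1 N and linear speed of carrier below 0.04 m/s and angular speed of carrier below 0.5 rad/s).
It fails at once if The glass jar of pins is moved more than 20 mm (distance of pin_jar from where it was at the start of the episode above 0.02 m).
It fails at once if The glass cover plate is moved more than 20 mm (distance of cover_plate from where it was at the start of the episode above 0.02 m).
It fails at once if The burnishing tool is moved more than 20 mm (distance of burnisher from where it was at the start of the episode above 0.02 m).
It fails at once if The clip pincer is moved more than 20 mm (distance of pincer from where it was at the start of the episode above 0.02 m).
It also fails if it takes over 64 s, if anything falls off the work surface, if the arm or the gripper's body presses on something with over 40 N, if the wrist force passes 120 N, or if a joint passes its speed limit or range.

ROBOT

A 6-joint arm with a two-finger parallel gripper is mounted at the origin on the work surface. World frame = base frame: x ahead of the robot, y to its left, z up, the work surface at z = 0. Lengths are in mm, angles in rad, forces in N, time in s.
With the tool pointing down it reaches from about 350 to 975 mm from the base axis. Payload 7.1 kg.
Tool frame: the origin (TCP) lies midway between the tips of the shut fingers; the grasp point (between the pads) lies 19 mm behind it; z points along the fingers, y is the line along which they close (so a half turn about z gives the same grasp; the last joint's range is limited). The gripper opens to 88 mm and grips with 3 to 60 N. Pads are 20 mm wide; open, the fingers measure 115 mm over their backs; the gripper's body (75 mm by 178 mm) begins 61 mm behind the grasp point.
Start: joints at [1.154, 0.423, 1.63, -0, 1.089, -0.019], TCP at [242.087, 576.193, 222.675] pointing down, gripper open.
Joint ranges: [-3, 3], [-0.9, 2.11], [0.09, 2.58], [-1.31, 4.45], [0.11, 2.69], [-2.54, 2.54]. Speed limits (rad/s): [2.39, 2.39, 3.01, 3.14, 3.14, 3.14].

INTERFACE

Orientations are given as a rotation vector (axis times angle).
In Python, from workcell import ctrl gives the robot as it stands.
- The arm moves only by the shell command python3 -m inch 'ROWS' [OPENING]. ROWS is JSON, a list of rows, each an object with "xyz": the shift along the tool's x, y, z in mm, a list of three; "rot": the turn, a rotation vector about the tool's x, y, z in rad, a list of three. In form: [{"xyz": [dx, dy, dz], "rot": [ax, ay, az]}, ...]. A call has 1 to 12 rows; each row is the pose to reach, as a shift and turn from the pose commanded when the call began, along the tool's axes at that moment; what a row does not reach only later rows make up. A row lasts 1/12 s, in which the tool goes at most 41.7 mm and 7.16 degrees, less where a joint would pass 70% of its speed; a pose out of reach is approached as far as the arm can. A call with a gripper value outside its range is refused whole. OPENING is the closure in counts, from 0 (fully open) to 255 (shut), set as the call begins (- or left out, the last holds). The fingers move at their own pace and stop on an object; the grip force is fixed at half the most. Time passes only in rows, so rows that repeat a pose let the fingers close. It gives the time, the measured TCP pose, the force, the opening and the grip force at its end, in the units of the state.
- ctrl.get_obs(): the state, without advancing time (a new reading comes with each control period).
- ctrl.get_image(name): name is "scene" or "top" or "wrist"; returns the picture (420x560x3 uint8, red, green, blue); there is no depth.
- ctrl.camera_model(name): a dict with "fx", "fy", "cx", "cy" (pixels), "position" and "attitude" of the camera in the world. Camera axes: x right, y up, looking along -z (the intrinsics and any distortion apply to the point x, -y, -z); pixel columns grow to the right and rows downward; lengths in mm; the calibration is good to about 2 mm. A picture is of the moment at which its call begins: read the wrist's pose just before it. camera_model takes no time and is no camera call; for the wrist camera it gives the pose at the moment of the call.
- ctrl.close_job(): hands the job in; it is judged then, once.
The state is a dict: "t": time; "qpos": joint angles; "qvel": joint speeds; "joint_torque": joint torques, N m; "ee_pos": TCP position; "orientation": TCP orientation; "ft_force": force on the tool from outside, world axes, zero at the start; "moment": the same for the moment, N m; "width": finger opening in mm; "grasp_force": force on a finger pad.
Only numpy, scipy, OpenCV 4.12 (cv2) and the standard library are available. Lean on these libraries where they do the work, as an engineer would, in place of code of your own. Each camera call takes 0.05 s, during which the arm holds its last target. There are 200 camera calls.

## Working session

There is one attempt and no reset: what is moved stays moved. The work goes in short steps, Python scripts to look and compute and a shell command to move; the robot and the scene stay as the last step left them, time stands still between calls to the robot, and variables do not carry over. Pictures are saved under pics/ and viewed, at most 14 in all, crops included, and the job is handed in when it is done.

```bash
ls; mkdir -p pics; python3 - <<'E'
from workcell import ctrl
import cv2
for n in("scene","top","wrist"):
    m=ctrl.camera_model(n); print(n,m)
    cv2.imwrite(f"pics/{n}0.png",ctrl.get_image(n)[:,:,::-1])
print(ctrl.get_obs())
E
```

```text
pics
scene {'fx': 537.4050526503512, 'fy': 537.4050526503512, 'cx': 279.36456313548723, 'cy': 207.72543936752692, 'position': array([1167.89368022,  642.37862628,  844.41925057]), 'attitude': array([0.42305247, 1.05529405, 2.17324464])}
top {'fx': 436.4868294981883, 'fy': 436.4868294981883, 'cx': 274.8890997381886, 'cy': 205.58948332685856, 'position': array([ 412.6241797 ,    2.20986799, 1193.35605979]), 'attitude': array([ 0.1050129 , -0.10838618, -1.5879169 ])}
wrist {'fx': 368.659970315867, 'fy': 368.659970315867, 'cx': 281.46743153693166, 'cy': 205.04357412666582, 'position': array([168.2118067 , 606.3916369 , 382.98935496]), 'attitude': array([-0.26038716, -0.17018404,  1.16448959])}
{'t': 0.15, 'qpos': array([ 1.15402359e+00,  4.23640046e-01,  1.63046041e+00,  6.64850584e-06,
        1.08856115e+00, -1.90011707e-02]), 'qvel': array([-0.00064634, -0.00032503, -0.0034732 , -0.00076783,  0.00150968,
       -0.00123258]), 'joint_torque': array([-1.24807411e-03, -5.44981813e+01, -2.73916733e+01,  6.42066495e-02,
        2.04907462e-02, -1.12355640e-04]), 'ee_pos': array([241.92008148, 575.85701869, 222.11726481]), 'orientation': array([-6.20664967e-01, -3.07942995e+00,  1.63727514e-03]), 'ft_force': array([-0.06641568, -0.01688987, -0.0948363 ]), 'moment': array([ 0.03000524,  0.00210243, -0.03227934]), 'grasp_force': 0.0, 'width': 87.73293158014963}
```

View pics/top0.png

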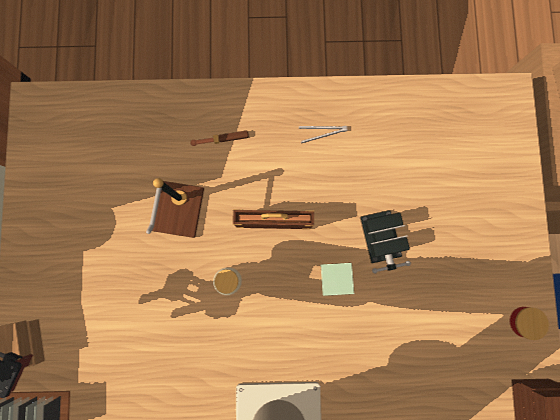

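View pics/scene0.png

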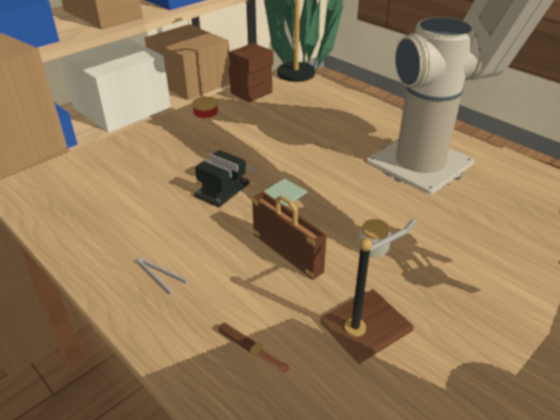

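The top view shows the case at about (273,218), its handle at (273,215), the vise at about (385,237) with its screw downward, and the hook arm running from ball (157,183) to tip (150,232). I'll enlarge these areas to pick points.

```bash
cat > h.py <<'E'
from workcell import ctrl
import numpy as np, cv2
from scipy.spatial.transform import Rotation as R
def ray(m,u,v):
    d=np.array([(u-m['cx'])/m['fx'],-(v-m['cy'])/m['fy'],-1.])
    return np.array(m['position']),R.from_rotvec(m['attitude']).apply(d)
def onz(m,u,v,z):
    p,d=ray(m,u,v); return p+d*(z-p[2])/d[2]
def proj(m,P):
    c=R.from_rotvec(m['attitude']).inv().apply(np.array(P,float)-m['position'])
    c=np.atleast_2d(c)
    return np.c_[m['cx']+m['fx']*c[:,0]/-c[:,2], m['cy']-m['fy']*c[:,1]/-c[:,2]]
def tri(m1,a,m2,b):
    p,d=ray(m1,*a);q,e=ray(m2,*b)
    s=np.linalg.lstsq(np.c_[d,-e],q-p,rcond=None)[0]
    A=p+d*s[0];B=q+e*s[1]
    return (A+B)/2,np.linalg.norm(A-B)
E
python3 - <<'E'
import cv2,numpy as np
a=cv2.imread("pics/top0.png")
b=cv2.resize(a[165:275,140:280],None,fx=4,fy=4,interpolation=cv2.INTER_CUBIC)
c=cv2.resize(a[165:275,220:420],None,fx=4,fy=4,interpolation=cv2.INTER_CUBIC)
b=b[:,:300]
cv2.imwrite("pics/c1.png",cv2.convertScaleAbs(c,alpha=1.6,beta=20)); 
s=cv2.imread("pics/scene0.png")
d=cv2.resize(s[140:340,190:420],None,fx=2.4,fy=2.4,interpolation=cv2.INTER_CUBIC)
z=np.zeros((600,800,3),np.uint8);z[:440,:240]=b[:,:240];z[:480,240:792]=d
cv2.imwrite("pics/c2.png",cv2.convertScaleAbs(z,alpha=1.5,beta=20))
E
```

```text
(no output)
```

View pics/c1.png

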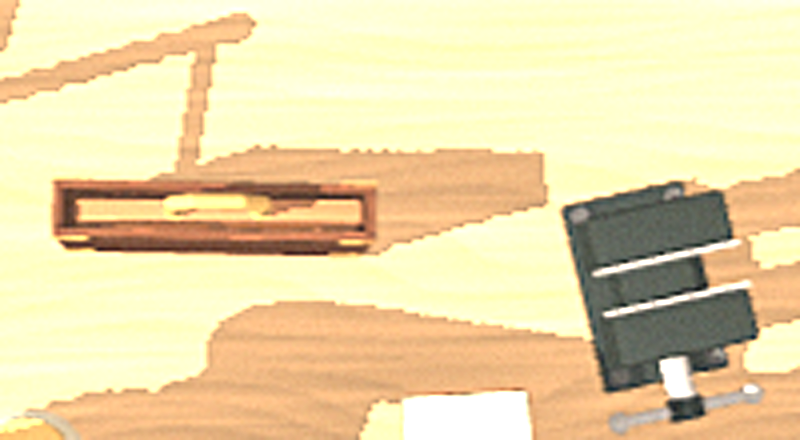

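View pics/c2.png

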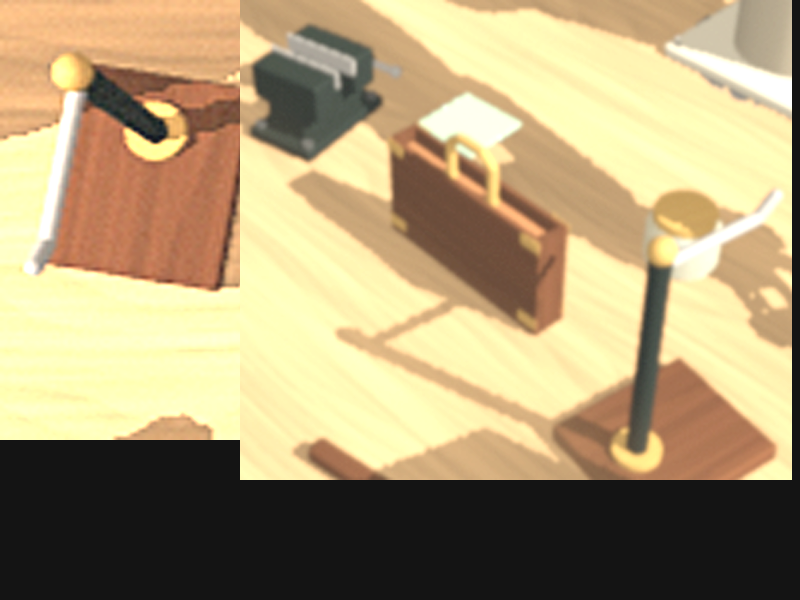

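```bash
python3 - <<'E'
from h import *
T=ctrl.camera_model("top");S=ctrl.camera_model("scene")
c1=lambda u,v:(220+u/4,165+v/4); ct=lambda u,v:(140+u/4,165+v/4); cs=lambda u,v:(190+(u-240)/2.4,140+v/2.4)
np.set_printoptions(precision=1,suppress=True)
rim=np.array([onz(T,*c1(*p),112) for p in [(53,181),(378,180),(376,238),(55,237)]]);print("rim",rim,rim.mean(0),np.linalg.norm(np.diff(rim,axis=0),axis=1))
print("bar",onz(T,*c1(216,205),150))
for l in[(165,207),(265,203)]:print(onz(T,*c1(*l),146))
v=np.array([onz(T,*c1(*p),90) for p in [(593,273),(740,242),(604,314),(750,284)]]);print("vise",v,v.mean(0));e=v[1]-v[0]+v[3]-v[2];print("slot dir",np.degrees(np.arctan2(e[1],e[0])))
print("ball",tri(T,ct(72,72),S,cs(664,250)),"bend",tri(T,ct(45,243),S,cs(765,205)),"tip",tri(T,ct(34,267),S,cs(777,195)))
print(onz(T,*ct(72,72),236),onz(T,*ct(45,243),220),onz(T,*ct(77,95),220))
print(ctrl.get_obs()['ee_pos'])
for n,p in dict(jar=(227,281),plate=(338,279),burn=(222,138),pin=(325,132)).items(): print(n,onz(T,*p,10))
E
```

```text
rim [[ 550.3  102.6  112. ]
 [ 547.  -100.3  112. ]
 [ 510.7  -97.8  112. ]
 [ 515.2  101.6  112. ]] [530.8   1.5 112. ] [202.9  36.4 199.5]
bar [529.    1.2 150. ]
[528.9  32.  146. ]
[530.1 -28.4 146. ]
vise [[ 487.8 -236.4   90. ]
 [ 505.6 -330.5   90. ]
 [ 461.8 -242.1   90. ]
 [ 478.8 -335.3   90. ]] [ 483.5 -286.1   90. ]
slot dir -79.45514067780658
ball (array([598.1, 259.3, 236.6]), np.float64(2.8457074136976783)) bend (array([502.4, 275.6, 231.2]), np.float64(6.216534697601423)) tip (array([489.9, 278.7, 235.4]), np.float64(2.7827876778035594))
[599.1 258.3 236. ] [505.3 276.1 220. ] [588.9 259.6 220. ]
[241.9 575.9 222.1]
jar [373.1 130.1  10. ]
plate [ 372.4 -166.8   10. ]
burn [767.5 142.1  10. ]
pin [ 779.1 -146.4   10. ]
```

```bash
cat >> h.py <<'E'
def plan(xyz,yaw,tilt=None):
    """delta in tool axes to tool-down pose at xyz (mm), tool y at world angle yaw (deg)"""
    o=ctrl.get_obs(); M=R.from_rotvec(o['orientation'])
    y=np.array([np.cos(np.radians(yaw)),np.sin(np.radians(yaw)),0]); z=np.array([0,0,-1.])
    G=R.from_matrix(np.c_[np.cross(y,z),y,z])
    d=M.inv().apply(np.array(xyz)-o['ee_pos']); r=(M.inv()*G).as_rotvec()
    print("t %.2f"%o['t'],"pos",o['ee_pos'].round(1),"yaw %.1f"%np.degrees(np.arctan2(*M.as_matrix()[[1,0],1])),"w %.1f gf %.1f"%(o['width'],o['grasp_force']),"F",o['ft_force'].round(1),"-> xyz",d.round(1),"rot",r.round(3))
E
python3 -c "
from h import *
plan([529.5,1.3,250],-1)"
```

```text
t 0.15 pos [241.9 575.9 222.1] yaw 67.2 w 87.7 gf 0.0 F [-0.1 -0.  -0.1] -> xyz [-487.7 -418.3  -27.4] rot [-1.00e-03  1.00e-03  1.19e+00]
```

```bash
python3 -m inch '[{"xyz":[0,0,-35],"rot":[0,0,0]},{"xyz":[-10,-8,-60],"rot":[0,0,0.1]},{"xyz":[-35,-29,-60],"rot":[0,0,0.2]},{"xyz":[-63,-53,-60],"rot":[0,0,0.3]},{"xyz":[-93,-79,-60],"rot":[0,0,0.4]},{"xyz":[-123,-105,-60],"rot":[0,0,0.5]},{"xyz":[-153,-131,-60],"rot":[0,0,0.6]},{"xyz":[-183,-157,-60],"rot":[0,0,0.7]},{"xyz":[-213,-183,-60],"rot":[0,0,0.8]},{"xyz":[-243,-209,-60],"rot":[0,0,0.9]},{"xyz":[-273,-235,-60],"rot":[0,0,1.0]},{"xyz":[-303,-261,-60],"rot":[0,0,1.1]}]' 0; python3 -c "
from h import *
plan([529.5,1.3,260],-1)"
```

```text
t: 1.15
ee_pos: [420.6, 216.3, 282.7]
orientation: [-2.144, -2.296, 0.0]
ft_force: [1.3, 0.6, 1.2]
width: 87.6
grasp_force: 0.0
t 1.15 pos [420.6 216.3 282.7] yaw 3.9 w 87.6 gf 0.0 F [1.3 0.6 1.2] -> xyz [-221.9   94.    22.7] rot [-0.     0.     0.086]
```

```bash
python3 -m inch '[{"xyz":[-30,12,0],"rot":[0,0,0.04]},{"xyz":[-60,25,0],"rot":[0,0,0.086]},{"xyz":[-90,38,0],"rot":[0,0,0.086]},{"xyz":[-120,51,5],"rot":[0,0,0.086]},{"xyz":[-150,64,10],"rot":[0,0,0.086]},{"xyz":[-180,76,16],"rot":[0,0,0.086]},{"xyz":[-205,87,22],"rot":[0,0,0.086]},{"xyz":[-222,94,22],"rot":[0,0,0.086]},{"xyz":[-222,94,22],"rot":[0,0,0.086]},{"xyz":[-222,94,22],"rot":[0,0,0.086]}]'; python3 -c "
from h import *
plan([529.5,1.3,131],-1)
m=ctrl.camera_model('wrist');print(m,proj(m,[529.5,1.3,150]))
cv2.imwrite('pics/w1.png',ctrl.get_image('wrist')[:,:,::-1])"
```

```text
t: 1.98
ee_pos: [530.1, 3.1, 260.3]
orientation: [-2.238, -2.204, 0.001]
ft_force: [-0.9, 0.1, -0.0]
width: 87.7
grasp_force: 0.0
t 1.98 pos [530.1   3.1 260.3] yaw -0.9 w 87.7 gf 0.0 F [-0.9  0.1 -0. ] -> xyz [ -1.8  -0.5 129.3] rot [-0.001 -0.     0.002]
{'fx': 368.659970315867, 'fy': 368.659970315867, 'cx': 281.46743153693166, 'cy': 205.04357412666582, 'position': array([531.47757152,  82.50312628, 421.2959842 ]), 'attitude': array([-0.29504315,  0.00473071, -0.01458017])} [[281.37795027 203.50604081]]
```

View pics/w1.png

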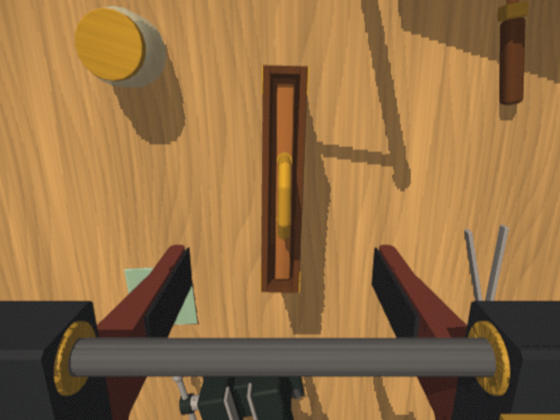

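The wrist view shows the handle centred at about (285,196), from (285,152) to (285,238), and the case rim spans (263,67)–(300,292). That puts the bar about 3 mm further in x than my estimate. I'll check y against the handle ends.

```bash
python3 -c "
from h import *
m=ctrl.camera_model('wrist')
for u,v,z in[(284.5,197,150),(285,152,127),(285,238,127),(263,67,112),(307,67,112),(300,292,112),(262,291,112)]:print(onz(m,u,v,z).round(1))
plan([531.5,1.3,131],-1)"
```

```text
[531.7   7.2 150. ]
[532.6  38.1 127. ]
[531.7 -35.8 127. ]
[516.  103.1 112. ]
[550.7 102.6 112. ]
[545.3 -96.9 112. ]
[509.5 -95.4 112. ]
t 2.03 pos [529.8   3.8 260.4] yaw -0.8 w 87.8 gf 0.0 F [-0.4  1.2  0.3] -> xyz [ -2.6   1.8 129.4] rot [-0.001 -0.     0.004]
```

```bash
python3 -m inch '[{"xyz":[0,0,15],"rot":[0,0,0]},{"xyz":[-1,1,40],"rot":[0,0,0.01]},{"xyz":[-1,1,65],"rot":[0,0,0.01]},{"xyz":[-1,1,90],"rot":[0,0,0.01]},{"xyz":[-1,1,110],"rot":[0,0,0.01]},{"xyz":[-1,1,122],"rot":[0,0,0.01]},{"xyz":[-1,1,129],"rot":[0,0,0.01]},{"xyz":[-1,1,129],"rot":[0,0,0.01]},{"xyz":[-1,1,129],"rot":[0,0,0.01]}]' && python3 -m inch '[{"xyz":[0,0,0],"rot":[0,0,0]},{"xyz":[0,0,0],"rot":[0,0,0]},{"xyz":[0,0,0],"rot":[0,0,0]},{"xyz":[0,0,0],"rot":[0,0,0]},{"xyz":[0,0,0],"rot":[0,0,0]},{"xyz":[0,0,0],"rot":[0,0,0]},{"xyz":[0,0,0],"rot":[0,0,0]},{"xyz":[0,0,0],"rot":[0,0,0]},{"xyz":[0,0,0],"rot":[0,0,0]},{"xyz":[0,0,0],"rot":[0,0,0]}]' 255
```

```text
t: 2.78
ee_pos: [531.3, 3.4, 132.1]
orientation: [2.246, 2.197, 0.0]
ft_force: [0.0, 0.3, 0.9]
width: 88.0
grasp_force: 0.0
t: 3.62
ee_pos: [531.2, 2.6, 131.6]
orientation: [-2.247, -2.196, 0.0]
ft_force: [0.7, -0.4, 1.3]
width: 24.5
grasp_force: 0.0
```

```bash
python3 -m inch '[{"xyz":[0,0,0],"rot":[0,0,0]},{"xyz":[0,0,0],"rot":[0,0,0]},{"xyz":[0,0,0],"rot":[0,0,0]},{"xyz":[0,0,0],"rot":[0,0,0]},{"xyz":[0,0,0],"rot":[0,0,0]},{"xyz":[0,0,0],"rot":[0,0,0]}]'
```

```text
t: 4.12
ee_pos: [531.2, 2.6, 131.6]
orientation: [-2.247, -2.196, 0.0]
ft_force: [0.4, -0.7, 0.0]
width: 9.1
grasp_force: 30.0
```

```bash
python3 -m inch '[{"xyz":[0,0,-5],"rot":[0,0,0]},{"xyz":[0,0,-18],"rot":[0,0,0]},{"xyz":[0,0,-35],"rot":[0,0,0]},{"xyz":[0,0,-53],"rot":[0,0,0]},{"xyz":[0,0,-71],"rot":[0,0,0]},{"xyz":[0,0,-89],"rot":[0,0,0]},{"xyz":[0,0,-107],"rot":[0,0,0]},{"xyz":[0,0,-122],"rot":[0,0,0]},{"xyz":[0,0,-133],"rot":[0,0,0]},{"xyz":[0,0,-140],"rot":[0,0,0]},{"xyz":[0,0,-140],"rot":[0,0,0]}]'; python3 -c "
from h import *
plan([483.5,-286,260],10.5)"
```

```text
t: 5.03
ee_pos: [531.8, 2.6, 273.0]
orientation: [2.246, 2.195, 0.002]
ft_force: [-0.6, -0.0, -3.1]
width: 9.5
grasp_force: 30.0
t 5.03 pos [531.8   2.6 273. ] yaw -1.3 w 9.5 gf 30.0 F [-0.6 -0.  -3.1] -> xyz [-289.7  -41.7   12.9] rot [ 0.002  0.    -0.206]
```

```bash
python3 -m inch '[{"xyz":[-12,-2,0],"rot":[0,0,-0.01]},{"xyz":[-36,-5,0],"rot":[0,0,-0.03]},{"xyz":[-66,-10,0],"rot":[0,0,-0.05]},{"xyz":[-98,-14,0],"rot":[0,0,-0.07]},{"xyz":[-130,-19,0],"rot":[0,0,-0.09]},{"xyz":[-162,-24,0],"rot":[0,0,-0.12]},{"xyz":[-194,-28,0],"rot":[0,0,-0.15]},{"xyz":[-224,-33,0],"rot":[0,0,-0.18]},{"xyz":[-250,-37,0],"rot":[0,0,-0.206]},{"xyz":[-270,-39,3],"rot":[0,0,-0.206]},{"xyz":[-283,-41,8],"rot":[0,0,-0.206]},{"xyz":[-290,-42,12],"rot":[0,0,-0.206]}]'; python3 -m inch '[{"xyz":[0,0,0],"rot":[0,0,0]},{"xyz":[0,0,0],"rot":[0,0,0]},{"xyz":[0,0,0],"rot":[0,0,0]},{"xyz":[0,0,0],"rot":[0,0,0]}]'; python3 -c "
from h import *
plan([483.5,-286,260],10.5)
cv2.imwrite('pics/w2.png',ctrl.get_image('wrist')[:,:,::-1])
s=ctrl.get_image('top')[:,:,::-1]
cv2.imwrite('pics/t2.png',s)"
```

```text
t: 6.03
ee_pos: [481.8, -287.5, 258.2]
orientation: [-2.01, -2.412, 0.001]
ft_force: [-0.2, -0.0, -3.4]
width: 9.5
grasp_force: 30.0
t: 6.37
ee_pos: [482.9, -285.3, 259.8]
orientation: [-2.008, -2.416, -0.0]
ft_force: [0.8, -0.3, -3.4]
width: 8.9
grasp_force: 30.0
t 6.37 pos [ 482.9 -285.3  259.8] yaw 10.6 w 8.9 gf 30.0 F [ 0.8 -0.3 -3.4] -> xyz [-0.8  0.5 -0.2] rot [ 0.    -0.     0.001]
```

View pics/w2.png

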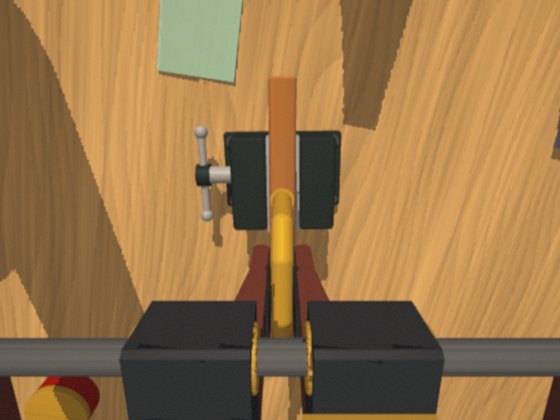

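The wrist view shows the frame (centre column about 283) parallel to the jaws, with the silver strips visible at columns about 268 and 298. The jaws span rows 132–229. I'll measure the strips with a mask.

```bash
python3 -c "
from h import *
m=ctrl.camera_model('wrist')
a=cv2.imread('pics/w2.png').astype(int)
for v in (140,160,180,200,220): print(v,[tuple(a[v,u][::-1]) for u in (264,266,268,270,272,294,296,298,300,302)])
g=a.min(2)
for v in range(140,226,20):
    L=[u for u in range(258,276) if g[v,u]>75]; Q=[u for u in range(290,306) if g[v,u]>75]
    print(v,L,Q)
for p in[(282.5,132,90),(282.5,229,90),(282.8,90,233),(282.8,180,233)]:print(onz(m,*p).round(1))
plan([483.5,-286,260],10.5)"
```

```text
140 [(np.int64(50), np.int64(51), np.int64(49)), (np.int64(157), np.int64(146), np.int64(135)), (np.int64(163), np.int64(146), np.int64(134)), (np.int64(163), np.int64(97), np.int64(46)), (np.int64(183), np.int64(112), np.int64(53)), (np.int64(148), np.int64(91), np.int64(48)), (np.int64(158), np.int64(147), np.int64(135)), (np.int64(157), np.int64(147), np.int64(136)), (np.int64(55), np.int64(57), np.int64(53)), (np.int64(37), np.int64(45), np.int64(40))]
160 [(np.int64(41), np.int64(40), np.int64(37)), (np.int64(132), np.int64(124), np.int64(114)), (np.int64(159), np.int64(146), np.int64(131)), (np.int64(158), np.int64(96), np.int64(46)), (np.int64(181), np.int64(110), np.int64(50)), (np.int64(141), np.int64(90), np.int64(50)), (np.int64(157), np.int64(146), np.int64(136)), (np.int64(155), np.int64(145), np.int64(133)), (np.int64(43), np.int64(46), np.int64(43)), (np.int64(41), np.int64(48), np.int64(43))]
180 [(np.int64(37), np.int64(42), np.int64(36)), (np.int64(100), np.int64(96), np.int64(88)), (np.int64(160), np.int64(148), np.int64(134)), (np.int64(156), np.int64(96), np.int6
[... 938 characters left out ...]
, np.int64(135), np.int64(44)), (np.int64(118), np.int64(80), np.int64(50)), (np.int64(103), np.int64(96), np.int64(89)), (np.int64(102), np.int64(96), np.int64(90)), (np.int64(47), np.int64(50), np.int64(45)), (np.int64(39), np.int64(44), np.int64(41))]
140 [265, 266, 267, 268, 269] [295, 296, 297, 298, 299]
160 [266, 267, 268, 269] [295, 296, 297, 298, 299]
180 [266, 267, 268, 269] [296, 297, 298, 299]
200 [267, 268, 269] [296, 297, 298, 299]
220 [267, 268, 269] [296, 297, 298]
[ 474.8 -239.8   90. ]
[ 491.6 -329.8   90. ]
[ 468.4 -206.   233. ]
[ 476.6 -250.1  233. ]
t 6.47 pos [ 482.9 -285.5  260. ] yaw 10.6 w 8.8 gf 30.0 F [-0.1  0.6 -2.4] -> xyz [-0.6  0.5 -0. ] rot [0.    0.    0.001]
```

```bash
python3 -m inch '[{"xyz":[0,0,8],"rot":[0,0,0]},{"xyz":[0,0,22],"rot":[0,0,0]},{"xyz":[0,0,36],"rot":[0,0,0]},{"xyz":[0,0,48],"rot":[0,0,0]},{"xyz":[0,0,58],"rot":[0,0,0]},{"xyz":[0,0,67],"rot":[0,0,0]},{"xyz":[0,0,74],"rot":[0,0,0]},{"xyz":[0,0,79],"rot":[0,0,0]},{"xyz":[0,0,83],"rot":[0,0,0]},{"xyz":[0,0,85],"rot":[0,0,0]},{"xyz":[0,0,85],"rot":[0,0,0]}]'
```

```text
t: 7.38
ee_pos: [482.6, -286.3, 174.5]
orientation: [-2.009, -2.415, 0.0]
ft_force: [0.5, -0.3, -2.6]
width: 9.1
grasp_force: 30.0
```

```bash
python3 -m inch '[{"xyz":[0,0,0.5],"rot":[0,0,0]},{"xyz":[0,0,1],"rot":[0,0,0]},{"xyz":[0,0,1.5],"rot":[0,0,0]},{"xyz":[0,0,1.5],"rot":[0,0,0]}]'
```

```text
t: 7.72
ee_pos: [482.9, -286.5, 173.7]
orientation: [2.009, 2.414, 0.0]
ft_force: [-0.5, 1.4, -0.8]
width: 8.8
grasp_force: 30.0
```

```bash
python3 -m inch '[{"xyz":[0,0,0.5],"rot":[0,0,0]},{"xyz":[0,0,0.5],"rot":[0,0,0]},{"xyz":[0,0,0.5],"rot":[0,0,0]}]'; python3 -m inch '[{"xyz":[0,0,0],"rot":[0,0,0]},{"xyz":[0,0,0],"rot":[0,0,0]},{"xyz":[0,0,0],"rot":[0,0,0]},{"xyz":[0,0,0],"rot":[0,0,0]},{"xyz":[0,0,0],"rot":[0,0,0]},{"xyz":[0,0,0],"rot":[0,0,0]},{"xyz":[0,0,0],"rot":[0,0,0]},{"xyz":[0,0,0],"rot":[0,0,0]},{"xyz":[0,0,0],"rot":[0,0,0]},{"xyz":[0,0,0],"rot":[0,0,0]}]' 0; python3 -m inch '[{"xyz":[0,0,-5],"rot":[0,0,0]},{"xyz":[0,0,-20],"rot":[0,0,0]},{"xyz":[0,0,-40],"rot":[0,0,0]},{"xyz":[0,0,-60],"rot":[0,0,0]},{"xyz":[0,0,-75],"rot":[0,0,0]},{"xyz":[0,0,-85],"rot":[0,0,0]},{"xyz":[0,0,-85],"rot":[0,0,0]},{"xyz":[0,0,-85],"rot":[0,0,0]}]'; python3 -c "
from h import *
plan([483.5,-286,260],10.5)
cv2.imwrite('pics/w3.png',ctrl.get_image('wrist')[:,:,::-1])"
```

```text
t: 7.97
ee_pos: [483.3, -286.6, 173.6]
orientation: [2.008, 2.414, 0.001]
ft_force: [0.2, 2.0, 6.0]
width: 9.2
grasp_force: 30.0
t: 8.8
ee_pos: [482.6, -286.3, 172.7]
orientation: [2.009, 2.415, -0.0]
ft_force: [-0.4, -0.3, -0.2]
width: 72.0
grasp_force: 0.0
t: 9.47
ee_pos: [482.7, -286.4, 257.9]
orientation: [2.009, 2.414, 0.0]
ft_force: [-1.1, -0.8, 0.0]
width: 87.9
grasp_force: 0.0
t 9.47 pos [ 482.7 -286.4  257.9] yaw 10.5 w 87.9 gf 0.0 F [-1.1 -0.8  0. ] -> xyz [ 0.2  0.9 -2.1] rot [ 0.001  0.001 -0.   ]
```

View pics/w3.png

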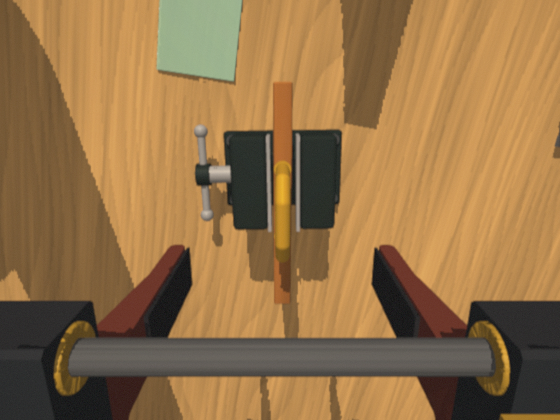

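The carrier stands upright in the slot, top edge from (283.5,83) to (282,303), centred between the jaw strips.

```bash
python3 -c "
from h import *
m=ctrl.camera_model('wrist')
A=onz(m,283.5,83,144);B=onz(m,282,303,144);print(A.round(1),B.round(1),np.linalg.norm(A-B),((A+B)/2).round(1))
C=(A+B)/2; th=np.degrees(np.arctan2(-(A-B)[0],(A-B)[1]));print(th)
G=C+74*np.array([np.sin(np.radians(th)),-np.cos(np.radians(th)),0]);print(G.round(1))
plan([G[0],G[1],117],10.5)"
```

```text
[ 467.3 -201.1  144. ] [ 498.5 -374.9  144. ] 176.57524651257526 [ 482.9 -288.   144. ]
10.165596183769084
[ 496.  -360.8  144. ]
t 9.52 pos [ 482.2 -286.1  257.1] yaw 10.5 w 87.9 gf 0.0 F [ 0.5  0.4 -0.6] -> xyz [-76.    0.  140.1] rot [-0.001 -0.    -0.   ]
```

```bash
python3 -m inch '[{"xyz":[-15,0,0],"rot":[0,0,0]},{"xyz":[-40,0,0],"rot":[0,0,0]},{"xyz":[-60,0,5],"rot":[0,0,0]},{"xyz":[-75,0,20],"rot":[0,0,0]},{"xyz":[-75,0,45],"rot":[0,0,0]},{"xyz":[-75,0,70],"rot":[0,0,0]},{"xyz":[-75,0,95],"rot":[0,0,0]},{"xyz":[-75,0,115],"rot":[0,0,0]},{"xyz":[-75,0,130],"rot":[0,0,0]},{"xyz":[-75,0,138],"rot":[0,0,0]},{"xyz":[-75,0,140],"rot":[0,0,0]},{"xyz":[-75,0,140],"rot":[0,0,0]}]'; python3 -m inch '[{"xyz":[0,0,0],"rot":[0,0,0]},{"xyz":[0,0,0],"rot":[0,0,0]},{"xyz":[0,0,0],"rot":[0,0,0]},{"xyz":[0,0,0],"rot":[0,0,0]},{"xyz":[0,0,0],"rot":[0,0,0]},{"xyz":[0,0,0],"rot":[0,0,0]},{"xyz":[0,0,0],"rot":[0,0,0]},{"xyz":[0,0,0],"rot":[0,0,0]},{"xyz":[0,0,0],"rot":[0,0,0]},{"xyz":[0,0,0],"rot":[0,0,0]},{"xyz":[0,0,0],"rot":[0,0,0]},{"xyz":[0,0,0],"rot":[0,0,0]}]' 255;python3 -m inch '[{"xyz":[0,0,0],"rot":[0,0,0]},{"xyz":[0,0,0],"rot":[0,0,0]},{"xyz":[0,0,0],"rot":[0,0,0]},{"xyz":[0,0,0],"rot":[0,0,0]}]'
```

```text
t: 10.52
ee_pos: [495.9, -360.3, 116.8]
orientation: [-2.008, -2.414, 0.0]
ft_force: [-0.1, 0.1, 0.0]
width: 87.7
grasp_force: 0.0
t: 11.52
ee_pos: [496.3, -360.0, 117.7]
orientation: [2.009, 2.415, 0.0]
ft_force: [-0.3, 1.0, -0.6]
width: 14.1
grasp_force: 30.0
t: 11.85
ee_pos: [496.3, -360.0, 117.7]
orientation: [2.009, 2.415, 0.0]
ft_force: [0.8, -0.2, -0.4]
width: 13.6
grasp_force: 30.0
```

```bash
python3 -m inch '[{"xyz":[0,0,-3],"rot":[0,0,0]},{"xyz":[0,0,-9],"rot":[0,0,0]},{"xyz":[0,0,-18],"rot":[0,0,0]},{"xyz":[0,0,-28],"rot":[0,0,0]},{"xyz":[0,0,-40],"rot":[0,0,0]},{"xyz":[0,0,-52],"rot":[0,0,0]},{"xyz":[0,0,-64],"rot":[0,0,0]},{"xyz":[0,0,-76],"rot":[0,0,0]},{"xyz":[0,0,-86],"rot":[0,0,0]},{"xyz":[0,0,-92],"rot":[0,0,0]},{"xyz":[0,0,-95],"rot":[0,0,0]},{"xyz":[0,0,-95],"rot":[0,0,0]}]'; python3 -c "
from h import *
cv2.imwrite('pics/w4.png',ctrl.get_image('wrist')[:,:,::-1])
cv2.imwrite('pics/s4.png',ctrl.get_image('scene')[:,:,::-1])
# carrier centre at stand x=-115, then at -10 ; grip 74 along -y
th=np.radians(-10.3);X=np.array([np.cos(th),np.sin(th)]);Y=np.array([-np.sin(th),np.cos(th)])
H=np.array([549,268.5])
for s,z in((-115,215),(-110,179),(0,179)):
    p=H+s*X-74*Y; print(s,p.round(1)); plan([*p,z],-10.3)"
```

```text
t: 12.85
ee_pos: [496.5, -360.2, 213.5]
orientation: [2.008, 2.414, 0.0]
ft_force: [0.2, -0.2, -2.9]
width: 13.9
grasp_force: 30.0
-115 [422.6 216.3]
t 12.95 pos [ 496.  -359.9  212.3] yaw 10.5 w 14.1 gf 30.0 F [ 0.7 -0.1 -2.4] -> xyz [579.8  32.7  -2.4] rot [-0.001 -0.     0.363]
-110 [427.5 215.4]
t 12.95 pos [ 496.  -359.9  212.3] yaw 10.5 w 14.1 gf 30.0 F [ 0.7 -0.1 -2.4] -> xyz [578.   37.4  33.6] rot [-0.001 -0.     0.363]
0 [535.8 195.7]
t 12.95 pos [ 496.  -359.9  212.3] yaw 10.5 w 14.1 gf 30.0 F [ 0.7 -0.1 -2.4] -> xyz [539.  140.3  33.5] rot [-0.001 -0.     0.363]
```

View pics/w4.png

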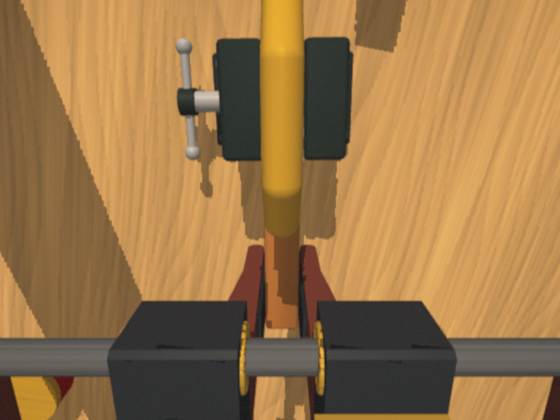

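```bash
python3 -c "
from h import *
m=ctrl.camera_model('wrist'); o=ctrl.get_obs()
th=np.radians(10.4);Y=np.array([-np.sin(th),np.cos(th),0])
for tilt in(0,.05,.1,.2):
    out=[]
    for y,z in((-32,94),(-90,94),(-14,147),(-32,120)):
        dy=y+74;dz=z-86
        P=o['ee_pos']+[0,0,19]+Y*(dy*np.cos(tilt)+dz*np.sin(tilt))+np.array([0,0,dz*np.cos(tilt)-dy*np.sin(tilt)])
        out.append(proj(m,P)[0].round(0))
    print(tilt,out)"
```

```text
0 [array([282., 197.]), array([282., 329.]), array([283., 183.]), array([282., 219.])]
0.05 [array([282., 194.]), array([282., 329.]), array([283., 167.]), array([282., 212.])]
0.1 [array([282., 192.]), array([282., 329.]), array([283., 153.]), array([282., 205.])]
0.2 [array([282., 189.]), array([282., 329.]), array([283., 128.]), array([282., 193.])]
```

View pics/s4.png

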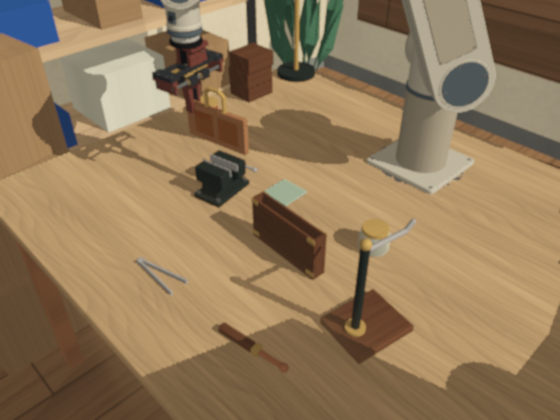

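```bash
python3 -m inch '[{"xyz":[8,0,0],"rot":[0,0,0]},{"xyz":[24,0,0],"rot":[0,0,0.02]},{"xyz":[46,2,0],"rot":[0,0,0.05]},{"xyz":[72,4,0],"rot":[0,0,0.09]},{"xyz":[100,6,0],"rot":[0,0,0.13]},{"xyz":[128,8,0],"rot":[0,0,0.17]},{"xyz":[156,10,0],"rot":[0,0,0.21]},{"xyz":[184,10,0],"rot":[0,0,0.25]},{"xyz":[212,10,0],"rot":[0,0,0.29]},{"xyz":[240,10,0],"rot":[0,0,0.32]},{"xyz":[268,10,0],"rot":[0,0,0.35]},{"xyz":[296,10,0],"rot":[0,0,0.363]}]'; python3 -c "
from h import *
plan([422.6,216.3,215],-10.3)"
```

```text
t: 13.95
ee_pos: [450.9, -65.5, 212.1]
orientation: [-2.413, -2.01, 0.001]
ft_force: [0.7, 0.1, -2.6]
width: 13.8
grasp_force: 30.0
t 13.95 pos [450.9 -65.5 212.1] yaw -10.4 w 13.8 gf 30.0 F [ 0.7  0.1 -2.6] -> xyz [272.1 -78.7  -2.7] rot [-0.002 -0.    -0.002]
```

```bash
python3 -m inch '[{"xyz":[25,-10,0],"rot":[0,0,0]},{"xyz":[52,-22,0],"rot":[0,0,0]},{"xyz":[80,-35,0],"rot":[0,0,0]},{"xyz":[108,-48,0],"rot":[0,0,0]},{"xyz":[136,-61,0],"rot":[0,0,0]},{"xyz":[164,-72,0],"rot":[0,0,0]},{"xyz":[192,-78,0],"rot":[0,0,0]},{"xyz":[218,-78,0],"rot":[0,0,0]},{"xyz":[240,-78,0],"rot":[0,0,0]},{"xyz":[257,-78,0],"rot":[0,0,0]},{"xyz":[268,-78,0],"rot":[0,0,0]},{"xyz":[272,-78,0],"rot":[0,0,0]}]'; python3 -m inch '[{"xyz":[0,0,0],"rot":[0,0,0]},{"xyz":[0,0,5],"rot":[0,0,0]},{"xyz":[0,0,12],"rot":[0,0,0]},{"xyz":[0,0,20],"rot":[0,0,0]},{"xyz":[0,0,27],"rot":[0,0,0]},{"xyz":[0,0,31],"rot":[0,0,0]},{"xyz":[0,0,33],"rot":[0,0,0]},{"xyz":[0,0,33],"rot":[0,0,0]},{"xyz":[0,0,33],"rot":[0,0,0]}]'; python3 -c "
from h import *
plan([535.8,195.7,179],-10.3)
cv2.imwrite('pics/w5.png',ctrl.get_image('wrist')[:,:,::-1])
s=ctrl.get_image('scene')[:,:,::-1];t=ctrl.get_image('top')[:,:,::-1]
z=np.zeros((400,800,3),np.uint8)
z[:,:400]=cv2.resize(s[180:340,300:460],(400,400),interpolation=cv2.INTER_CUBIC)
z[:,400:]=cv2.resize(t[160:260,120:220],(400,400),interpolation=cv2.INTER_CUBIC)
cv2.imwrite('pics/z5.png',z)"
```

```text
t: 14.95
ee_pos: [423.7, 215.6, 212.2]
orientation: [-2.41, -2.014, 0.001]
ft_force: [0.7, -0.3, -2.3]
width: 13.6
grasp_force: 30.0
t: 15.7
ee_pos: [424.2, 214.3, 179.6]
orientation: [-2.412, -2.013, 0.0]
ft_force: [0.3, 0.2, -3.0]
width: 13.9
grasp_force: 30.0
t 15.70 pos [424.2 214.3 179.6] yaw -10.3 w 13.9 gf 30.0 F [ 0.3  0.2 -3. ] -> xyz [  1.7 113.1   0.6] rot [-0.  0. -0.]
```

View pics/z5.png

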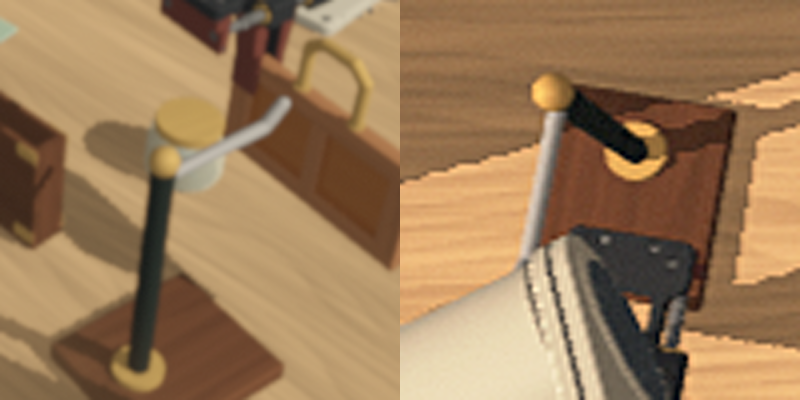

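The scene crop shows the carrier level, its handle (about (335,55) in the crop) just beyond the hook tip (285,102). I'll check the sideways fit numerically.

```bash
python3 -c "
from h import *
S=ctrl.camera_model('scene');o=ctrl.get_obs()
th=np.radians(-10.3);X=np.array([np.cos(th),np.sin(th),0]);Y=np.array([-np.sin(th),np.cos(th),0])
G=o['ee_pos']+[0,0,19]
q=lambda P:(((proj(S,P)[0])-[300,180])/0.4).round(0)
for y,z in((0,147),(-32,94),(32,94),(90,94),(90,0)):print('car',y,z,q(G+Y*(y+74)+[0,0,z-86]))
H=np.array([549,268.5,0])
for x,z in((50,236),(-45,220),(-62,234)):print('hook',x,q(H+X*x+[0,0,z]))
C=G+Y*74;print('carrier in stand',(C-H)@X,(C-H)@Y,G[2]-86)"
```

```text
car 0 147 [340.  50.]
car -32 94 [296.  84.]
car 32 94 [360. 130.]
car 90 94 [423. 176.]
car 90 0 [396. 269.]
hook 50 [165. 161.]
hook -45 [264. 128.]
hook -62 [285. 104.]
carrier in stand -112.92729511992648 -1.39523977095876 112.98658670458008
```

```bash
python3 -m inch '[{"xyz":[1,4,0],"rot":[0,0,0]},{"xyz":[1,12,0],"rot":[0,0,0]},{"xyz":[1,23,0],"rot":[0,0,0]},{"xyz":[1,35,0],"rot":[0,0,0]},{"xyz":[1,47,0],"rot":[0,0,0]},{"xyz":[1,59,0],"rot":[0,0,0]},{"xyz":[1,71,0],"rot":[0,0,0]},{"xyz":[1,83,0],"rot":[0,0,0]},{"xyz":[1,94,0],"rot":[0,0,0]},{"xyz":[1,103,0],"rot":[0,0,0]},{"xyz":[1,109,0],"rot":[0,0,0]},{"xyz":[1,110,0],"rot":[0,0,0]}]'; python3 -m inch '[{"xyz":[0,0,0],"rot":[0,0,0]},{"xyz":[0,0,4],"rot":[0,0,0]},{"xyz":[0,0,9],"rot":[0,0,0]},{"xyz":[0,0,14],"rot":[0,0,0]},{"xyz":[0,0,18],"rot":[0,0,0]},{"xyz":[0,0,21],"rot":[0,0,0]},{"xyz":[0,0,23],"rot":[0,0,0]},{"xyz":[0,0,23],"rot":[0,0,0]},{"xyz":[0,0,23],"rot":[0,0,0]}]'
```

```text
t: 16.85
ee_pos: [533.7, 195.5, 179.6]
orientation: [2.412, 2.012, 0.001]
ft_force: [-0.1, -0.3, -4.1]
width: 13.8
grasp_force: 30.0
t: 17.6
ee_pos: [532.5, 195.7, 156.6]
orientation: [-2.412, -2.013, 0.0]
ft_force: [0.0, -0.7, -2.1]
width: 13.9
grasp_force: 30.0
```

```bash
python3 -m inch '[{"xyz":[0,0,0.5],"rot":[0,0,0]},{"xyz":[0,0,1],"rot":[0,0,0]},{"xyz":[0,0,1.5],"rot":[0,0,0]},{"xyz":[0,0,2],"rot":[0,0,0]},{"xyz":[0,0,2],"rot":[0,0,0]}]'; python3 -c "
from h import *
plan([535.8,195.7,179],-10.3)
s=ctrl.get_image('scene')[:,:,::-1];w=ctrl.get_image('wrist')[:,:,::-1]
z=np.zeros((400,800,3),np.uint8)
z[:,:400]=cv2.resize(s[180:340,300:460],(400,400),interpolation=cv2.INTER_CUBIC)
z[:300,400:]=cv2.resize(w,(400,300))
cv2.imwrite('pics/z6.png',z)"
```

```text
t: 18.02
ee_pos: [532.9, 195.9, 155.1]
orientation: [2.412, 2.013, 0.002]
ft_force: [-0.7, 1.0, 0.6]
width: 14.0
grasp_force: 30.0
t 18.02 pos [532.9 195.9 155.1] yaw -10.3 w 14.0 gf 30.0 F [-0.7  1.   0.6] -> xyz [  0.4   2.9 -23.9] rot [ 0.001 -0.001 -0.   ]
```

View pics/z6.png

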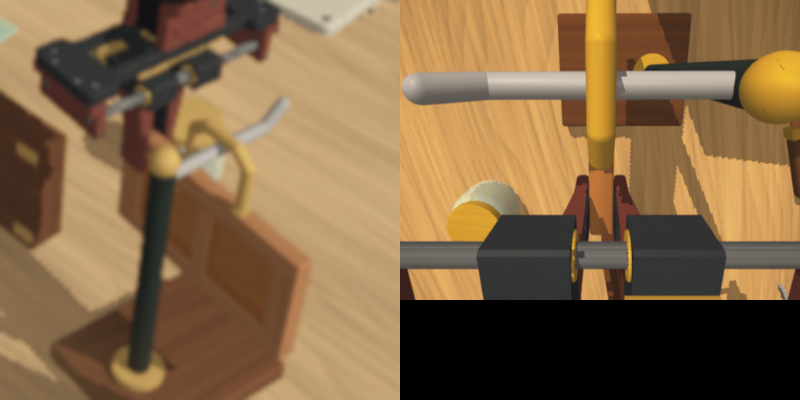

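The handle is over the level arm (wrist view: the bar crosses the arm between tip and ball), and the force shows the hook is carrying the weight. I'll release now.

```bash
python3 -m inch '[{"xyz":[0,0,0],"rot":[0,0,0]},{"xyz":[0,0,0],"rot":[0,0,0]},{"xyz":[0,0,0],"rot":[0,0,0]},{"xyz":[0,0,0],"rot":[0,0,0]},{"xyz":[0,0,0],"rot":[0,0,0]},{"xyz":[0,0,0],"rot":[0,0,0]},{"xyz":[0,0,0],"rot":[0,0,0]},{"xyz":[0,0,0],"rot":[0,0,0]},{"xyz":[0,0,0],"rot":[0,0,0]},{"xyz":[0,0,0],"rot":[0,0,0]},{"xyz":[0,0,0],"rot":[0,0,0]},{"xyz":[0,0,0],"rot":[0,0,0]}]' 0; python3 -m inch '[{"xyz":[0,0,-5],"rot":[0,0,0]},{"xyz":[0,0,-20],"rot":[0,0,0]},{"xyz":[0,0,-40],"rot":[0,0,0]},{"xyz":[0,0,-65],"rot":[0,0,0]},{"xyz":[0,0,-90],"rot":[0,0,0]},{"xyz":[0,0,-115],"rot":[0,0,0]},{"xyz":[0,0,-135],"rot":[0,0,0]},{"xyz":[0,0,-145],"rot":[0,0,0]},{"xyz":[0,0,-150],"rot":[0,0,0]},{"xyz":[0,0,-150],"rot":[0,0,0]}]'; python3 -m inch '[{"xyz":[0,0,0],"rot":[0,0,0]},{"xyz":[0,0,0],"rot":[0,0,0]},{"xyz":[0,0,0],"rot":[0,0,0]},{"xyz":[0,0,0],"rot":[0,0,0]},{"xyz":[0,0,0],"rot":[0,0,0]},{"xyz":[0,0,0],"rot":[0,0,0]},{"xyz":[0,0,0],"rot":[0,0,0]},{"xyz":[0,0,0],"rot":[0,0,0]},{"xyz":[0,0,0],"rot":[0,0,0]},{"xyz":[0,0,0],"rot":[0,0,0]},{"xyz":[0,0,0],"rot":[0,0,0]},{"xyz":[0,0,0],"rot":[0,0,0]}]'; python3 -c "
from h import *
a=ctrl.get_image('scene').astype(int)
for i in range(8):
    b=ctrl.get_image('scene').astype(int); print((abs(b-a).max(2)[220:340,330:430]>40).sum(),end=' '); 
s=b.astype(np.uint8)[:,:,::-1];w=ctrl.get_image('wrist')[:,:,::-1]
z=np.zeros((400,800,3),np.uint8)
z[:,:400]=cv2.resize(s[180:340,300:460],(400,400),interpolation=cv2.INTER_CUBIC)
z[:300,400:]=cv2.resize(w,(400,300))
cv2.imwrite('pics/z7.png',z)"
```

```text
t: 19.12
ee_pos: [532.6, 195.7, 154.7]
orientation: [-2.412, -2.013, 0.0]
ft_force: [0.5, -0.3, -0.1]
width: 86.9
grasp_force: 0.0
t: 19.95
ee_pos: [532.8, 195.8, 305.4]
orientation: [2.412, 2.012, 0.002]
ft_force: [0.6, -0.1, -0.3]
width: 87.7
grasp_force: 0.0
t: 20.95
ee_pos: [532.6, 195.7, 304.7]
orientation: [2.412, 2.013, 0.0]
ft_force: [0.3, 0.4, -0.2]
width: 87.8
grasp_force: 0.0
0 0 0 0 0 0 0 0
```

View pics/z7.png

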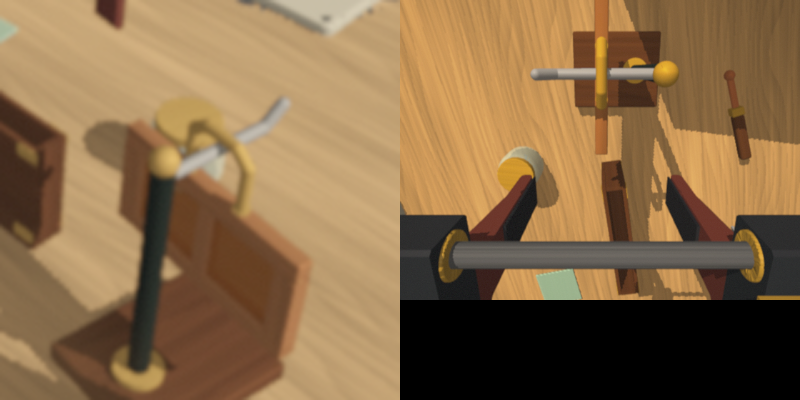

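The carrier hangs still and upright with its bar mid-arm (wrist pane about (601,73)), and the gripper is clear of it.

```bash
python3 -c "
from workcell import ctrl
print(ctrl.close_job())"
```

```text
the job is handed in; nothing more can be done
None
```

I stood the carrier in the vise slot and let it go, then hung it by its handle on the hook arm, where it is upright and still with the gripper clear. I handed the job in at about 21 s; no verdict came back.

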